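Line up the sample jars by size on the display strip

TASK

Line up the four blue-lidded sample jars in order of size on the strip of round pads, one upright in the middle of each pad: the smallest at the end with the yellow disc, then each next larger one, to the largest at the other end. The orange-lidded jar is not part of the set: leave it standing where it is.

Things in the scene. Friction and masses are not known exactly. Their poses are not given: they have to be found in the camera images.
- jar_26: the smallest of the four blue-lidded jars: a loose, closed, upright cylindrical jar, white plastic with a blue ribbed screw lid of the same diameter; 26 mm in diameter, 50 mm tall in all (the lid is the top 14 mm). Origin at the centre of its underside, z up along the jar. Starts standing on the bench.
- jar_36: the second smallest of the four blue-lidded jars: a loose, closed, upright cylindrical jar, white plastic with a blue ribbed screw lid of the same diameter; 36 mm in diameter, 60 mm tall in all (the lid is the top 14 mm). Origin at the centre of its underside, z up along the jar. Starts standing on the bench.
- jar_46: the second largest of the four blue-lidded jars: a loose, closed, upright cylindrical jar, white plastic with a blue ribbed screw lid of the same diameter; 46 mm in diameter, 70 mm tall in all (the lid is the top 14 mm). Origin at the centre of its underside, z up along the jar. Starts standing on the bench.
- jar_56: the largest of the four blue-lidded jars: a loose, closed, upright cylindrical jar, white plastic with a blue ribbed screw lid of the same diameter; 56 mm in diameter, 80 mm tall in all (the lid is the top 14 mm). Origin at the centre of its underside, z up along the jar. Starts standing on the bench.
- orange_jar: a jar of the same kind but with an orange lid, 40 mm in diameter and 56 mm tall, loose; origin at the centre of its underside. It does not belong to the set and stays where it stands, among the others.
- pad_1: a fixed flat round pad (dark rim, white face, dark centre dot), 68 mm in diameter, 2 mm thick, number 1 of 4 in a straight row, counted from the left end (the +y end) as the robot sees it; pads are 78 mm apart. Origin at the centre of its underside, which lies on a fixed 90 x 370 mm plywood strip 6 mm thick, so that the top of the pad is 8 mm above the bench. Its y axis runs along the row.
- pad_2: a fixed flat round pad (dark rim, white face, dark centre dot), 68 mm in diameter, 2 mm thick, number 2 of 4 in a straight row, counted from the left end (the +y end) as the robot sees it; pads are 78 mm apart. Origin at the centre of its underside, which lies on a fixed 90 x 370 mm plywood strip 6 mm thick, so that the top of the pad is 8 mm above the bench. Its y axis runs along the row.
- pad_3: a fixed flat round pad (dark rim, white face, dark centre dot), 68 mm in diameter, 2 mm thick, number 3 of 4 in a straight row, counted from the left end (the +y end) as the robot sees it; pads are 78 mm apart. Origin at the centre of its underside, which lies on a fixed 90 x 370 mm plywood strip 6 mm thick, so that the top of the pad is 8 mm above the bench. Its y axis runs along the row.
- pad_4: a fixed flat round pad (dark rim, white face, dark centre dot), 68 mm in diameter, 2 mm thick, number 4 of 4 in a straight row, counted from the left end (the +y end) as the robot sees it; pads are 78 mm apart. Origin at the centre of its underside, which lies on a fixed 90 x 370 mm plywood strip 6 mm thick, so that the top of the pad is 8 mm above the bench. Its y axis runs along the row.
- yellow_stud: a fixed yellow disc, 22 mm in diameter and 8 mm tall, on the strip at one end of the row, 51 mm beyond the centre of the end pad (at the other end is a like black disc); either end may be the yellow one. It marks the end where the smallest jar goes. Origin at the centre of its underside, 6 mm above the bench.
Not all that is in view belongs to the job. Leave any green or turquoise look-alike of the jar_26 alone.

How it is judged:
By the outcome, as a careful person would: the job done as asked, in the order asked, and still so for the second after the job is handed in, with the robot touching nothing.
It also fails if it takes over 109 s, if anything falls off the work surface, if the arm or the gripper's body presses on something with over 40 N, if the wrist force passes 120 N, or if a joint passes its speed limit or range.

ROBOT

A 7-joint arm with a two-finger parallel gripper is mounted at the origin on the work surface. World frame = base frame: x ahead of the robot, y to its left, z up, the work surface at z = 0. Lengths are in mm, angles in rad, forces in N, time in s.
With the tool pointing down it reaches from about 400 to 850 mm from the base axis. Payload 4.5 kg.
Tool frame: the origin (TCP) lies at the very end of the fingers, on their centre line; the grasp point (between the pads) lies robot.grasp_offset behind it (robot.grasp_offset is the distance from the TCP to the grasp point, in mm); z points along the fingers, x is the direction in which the jaws open and shut, and the axes are right-handed (so a half turn about z gives the same grasp; the last joint's range is limited). The gripper opens to 88 mm and grips with 3 to 60 N. Pads are 18 mm wide; open, the fingers measure 123 mm over their backs; the gripper's body (75 mm by 187 mm) begins 45 mm behind the grasp point.
Start: joints at [1.365, 0.689, -0.195, 1.565, 0.157, 0.902, -0.215], TCP at [148.471, -607.133, 238.743] pointing down, gripper open.
Joint ranges: [-3.01, 3.01], [-0.46, 2.08], [-1.47, 1.51], [0.13, 2.56], [-1, 4.14], [0.04, 2.09], [-2.66, 2.66]. Speed limits (rad/s): [2.57, 2.57, 3.14, 3.14, 3.14, 3.14, 3.14].

INTERFACE

Orientations are given as a rotation vector (axis times angle).
In Python, from bench import robot, cams, boxes_of, silhouettes gives the robot as it stands.
- The arm moves only by the tool move_arm, never from a script. Its argument "commands" is a list of rows, each a list of 3 entries, a list of its own where there are three numbers: the shift along the tool's x, y, z in mm, then the turn about the tool's z in rad, then the finger opening in mm, from 0 to 88.1. A call has 1 to 20 rows; each row shifts and turns the commanded pose from where the row before left it, along the tool's axes as they then stand; what a row does not reach is not made up. A row lasts 1/8 s, in which the tool goes at most 62.5 mm and 10.7 degrees, less where a joint would pass 70% of its speed; a pose out of reach is approached as far as the arm can. A call is refused whole if a number of a shift passes 62.5 or a number of a turn 0.188, either way. A call with a gripper value outside its range is refused whole. The fingers move at their own pace and stop on an object; "squeeze" is the grip in N (left out, the last holds). Time passes only in rows, so rows that do not move let the fingers close. It gives the time, the measured TCP pose, the force and the opening at its end, in the units of the state.
- robot.observe(): the state, without advancing time (a new reading comes with each control period).
- cams.grab_frame(name): name is "scene" or "side" or "wrist"; returns a dict with "color" (400x640x3 uint8, red, green, blue), "fx", "fy", "cx", "cy" (pixels), "position" and "orientation" of the camera in the world; the wrist camera has in their place "hand_eye" (4x4, takes a point from camera to tool coordinates, whose origin is the TCP and whose axes are the tool frame's). Camera axes: x right, y down, z forward; pixel columns grow to the right and rows downward; lengths in mm; the calibration is good to about 2 mm. The wrist camera is an equidistant fisheye: a pixel r from the principal point sees the ray r / f radians off the axis. A picture is of the moment at which its call begins: read the wrist's pose just before it. There is no depth.
- robot.close_job(): hands the job in, once; it reports no verdict.
Trained networks look in a picture, given as the dict that the camera call returned (one of the last four; its "shot" number tells which), for a name from the list of things; names that differ only in an ending like _2 or _b are one class to them, and where a whole thing is asked for, a point or a joint stands for the part that bears it (a point fixed in the world has none). Each returns a list of dicts, best first, with "p" (0 to 1); they miss things now and then, are a little off and sometimes report something else, mostly with a low value. They report only what shows in the picture. A call takes as long as a camera call. They do not tell look-alikes from the thing itself.
- boxes_of(picture, query): "position" ([column, row] in pixels, amid what is visible of it).
- silhouettes(picture, query): "mask" (400x640 bool, what is visible of it) and "position" ([column, row] in pixels, amid what is visible of it).
The state is a dict: "time_s": time; "q": joint angles; "qvel": joint speeds; "effort": joint torques, N m; "tool_pos": TCP position; "tcp_rot": TCP orientation; "force": force on the tool from outside, world axes, zero at the start; "moment": the same for the moment, N m; "finger_gap": finger opening in mm.
Only numpy, scipy, OpenCV 4.12 (cv2) and the standard library are available. Lean on these libraries where they do the work, as an engineer would, in place of code of your own. Each camera call takes 0.05 s, during which the arm holds its last target. There are 200 camera calls.

## Working session

There is one attempt and no reset: what is moved stays moved. The work goes in short steps, Python scripts to look and compute and a tool call to move; the robot and the scene stay as the last step left them, time stands still between calls to the robot, and variables do not carry over. Pictures are saved under pics/ and viewed, about 12 in all and at most 16, crops included, and the job is handed in when it is done.

Besides the shell and the picture viewer there is one more tool, called after "Emit:" as a command line: name --argument value ..., lists and objects as JSON in quotes. move_arm: Moves the arm, as the interface text tells. Its arguments: {"type":"object","properties":{"commands":{"type":"array"},"squeeze":{"type":"number"}},"required":["commands"]}

```bash
mkdir -p pics; ls
python3 - <<'E'
from bench import robot,cams,boxes_of,silhouettes
import cv2,numpy as np
print(robot.observe(), robot.grasp_offset)
ims=[]
for n in ["scene","side"]:
    f=cams.grab_frame(n); cv2.imwrite(f"pics/{n}0.png",f["color"][:,:,::-1])
    print(n,{k:v for k,v in f.items() if k!="color"})
    for q in ["jar_26","orange_jar","pad_1","yellow_stud"]:
        print(q,[(np.round(d["position"]).tolist(),round(d["p"],2)) for d in boxes_of(f,q)])
E
```

```text
pics
{'time_s': 0.0, 'q': array([ 1.36483455,  0.68995476, -0.19450369,  1.56633885,  0.15729504,
        0.90248746, -0.21508866]), 'qvel': array([ 0.00179668, -0.00082908, -0.00189588, -0.00030838, -0.00011077,
       -0.00027928, -0.00064854]), 'effort': array([-6.64208869e-05, -5.27555251e+01, -1.26668092e+00, -1.53428149e+01,
       -5.25680243e-02,  6.51127542e-03,  1.69577279e-04]), 'tool_pos': array([ 148.21894852, -606.52697932,  237.92938238]), 'tcp_rot': array([-2.47046211e+00,  1.93910431e+00,  2.34550319e-03]), 'force': array([ 0.06716742, -0.00423916,  0.02417052]), 'moment': array([-0.00328406, -0.06329457, -0.01780064]), 'finger_gap': 88.14039546143867} 18.700000000000003
scene {'fx': 394.91793771975273, 'fy': 394.91793771975273, 'cx': 328.49064312779734, 'cy': 201.5383333860809, 'position': array([ 942.13935574, -477.75940092,  681.89726898]), 'orientation': array([-2.22277688, -0.87031128,  0.34847508]), 'shot': 1}
jar_26 [([368.0, 145.0], 0.83), ([348.0, 170.0], 0.73), ([187.0, 283.0], 0.73), ([230.0, 217.0], 0.65), ([250.0, 297.0], 0.65), ([232.0, 257.0], 0.61)]
orange_jar [([399.0, 129.0], 0.56), ([370.0, 239.0], 0.47)]
pad_1 [([370.0, 241.0], 0.89), ([391.0, 220.0], 0.72), ([312.0, 276.0], 0.67), ([342.0, 256.0], 0.57)]
yellow_stud []
side {'fx': 363.38143584286814, 'fy': 363.38143584286814, 'cx': 326.3504412554186, 'cy': 198.64708780449135, 'position': array([ 289.01027475, -702.05476631,  621.7880215 ]), 'orientation': array([-2.18134328,  0.39120236, -0.18059527]), 'shot': 2}
jar_26 [([275.0, 173.0], 0.96), ([357.0, 326.0], 0.79), ([305.0, 321.0], 0.78), ([288.0, 283.0], 0.77), ([334.0, 286.0], 0.63), ([290.0, 195.0], 0.63), ([390.0, 290.0], 0.5)]
orange_jar [([263.0, 150.0], 0.6)]
pad_1 [([381.0, 249.0], 0.77), ([369.0, 229.0], 0.74), ([362.0, 210.0], 0.61), ([354.0, 195.0], 0.57)]
yellow_stud [([369.0, 228.0], 0.57), ([385.0, 264.0], 0.38)]
```

View pics/scene0.png

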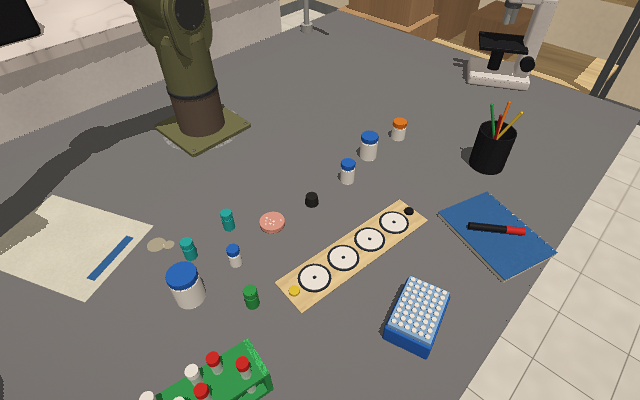

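View pics/side0.png

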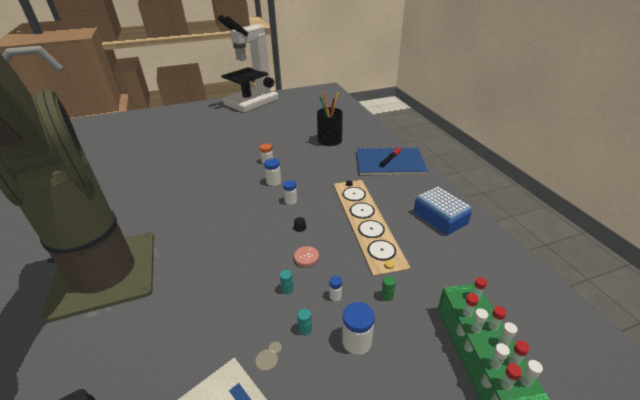

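The scene picture shows these objects:
- **Blue lids:** (182,285) big, (234,256), (348,171) and (369,146).
- **Orange lid:** (399,129).
- **Look-alikes, turquoise or green:** (228,219), (189,249) and (251,297).
- **Pads:** (314,277), (343,257), (369,239) and (394,222).
- **Studs:** yellow at (294,291), which is the smallest-jar end, and black at (409,211).

In the side picture the blue lids are at (358,318), (336,283), (290,187) and (272,166), with yellow at (389,265).

Next I fit positions from the lid blobs for each size hypothesis.

```bash
cat > h.py <<'E'
from bench import robot,cams,boxes_of,silhouettes
import cv2,numpy as np
from scipy.spatial.transform import Rotation as R
from scipy.optimize import least_squares
def project(f,P,pose=None):
    P=np.asarray(P,float)
    if "position" in f: Rc,t=R.from_rotvec(f["orientation"]).as_matrix(),f["position"]
    else:
        T=np.eye(4);T[:3,:3]=R.from_rotvec(pose[1]).as_matrix();T[:3,3]=pose[0]
        T=T@np.array(f["hand_eye"]);Rc,t=T[:3,:3],T[:3,3]
    p=(P-t)@Rc
    if "position" in f: u=p[:,:2]/p[:,2:]
    else:
        r=np.hypot(p[:,0],p[:,1]);u=p[:,:2]*(np.arctan2(r,p[:,2])/np.maximum(r,1e-9))[:,None]
    return np.c_[f["fx"]*u[:,0]+f["cx"],f["fy"]*u[:,1]+f["cy"]]
def shape(f,x,y,d,z0,z1,pose=None):
    a=np.linspace(0,2*np.pi,60);c=np.c_[x+d/2*np.cos(a),y+d/2*np.sin(a)]
    P=np.vstack([np.c_[c,np.full(60,z)] for z in (z0,z1)])
    h=cv2.convexHull(project(f,P,pose).astype(np.float32))
    m=cv2.moments(h);return np.array([m["m10"]/m["m00"],m["m01"]/m["m00"]]),m["m00"]
def locate(f,uv,d,z0,z1,pose=None,g=(500,-200)):
    s=least_squares(lambda v:shape(f,v[0],v[1],d,z0,z1,pose)[0]-uv,g,x_scale=100)
    return s.x,shape(f,*s.x,d,z0,z1,pose)[1]
def blobs(f,lo,hi,amin=25):
    hsv=cv2.cvtColor(f["color"],cv2.COLOR_RGB2HSV)
    n,l,st,c=cv2.connectedComponentsWithStats(cv2.inRange(hsv,lo,hi))
    return [(c[i],st[i,4]) for i in range(1,n) if st[i,4]>amin]
BLUE=((105,150,50),(122,255,255)); YEL=((22,150,120),(32,255,255)); ORA=((8,170,120),(17,255,255)); TEAL=((80,130,50),(98,255,255));GRN=((55,130,40),(75,255,255))
E
python3 - <<'E'
from h import *
pts={"scene":dict(j=[(182,276),(234,249),(348,163),(369,138)],o=(399,123),y=(294,291),p=[(314,277),(343,257),(369,239),(394,222)]),
"side":dict(j=[(358,316),(336,282),(290,186),(272,165)],o=(266,148),y=(389,265),p=[(382,249),(371,229),(362,210),(354,194)])}
for n in pts:
    f=cams.grab_frame(n);b=blobs(f,*BLUE)
    print(n)
    for q in pts[n]["j"]:
        c,a=min(b,key=lambda t:np.hypot(*(t[0]-q)))
        print("jar",c.round(1),a,[(d,*np.round(np.r_[locate(f,c,d,h-14,h)],0)) if 0 else (d,locate(f,c,d,h-14,h)[0].round(1).tolist(),int(locate(f,c,d,h-14,h)[1])) for d,h in ((26,50),(36,60),(46,70),(56,80))])
    for nm,col,q,d,z0,z1 in (("or",ORA,pts[n]["o"],40,42,56),("ye",YEL,pts[n]["y"],22,6,14)):
        c,a=min(blobs(f,*col,10),key=lambda t:np.hypot(*(t[0]-q)))
        x,A=locate(f,c,d,z0,z1);print(nm,c.round(1),a,x.round(1),int(A))
    for col in (TEAL,GRN):
        for c,a in blobs(f,*col):print("look",c.round(0),a,locate(f,c,26,0,50)[0].round(0))
    # pads: white face = region between, fill contours
    g=cv2.cvtColor(f["color"],cv2.COLOR_RGB2HSV); w=((g[:,:,1]<60)&(g[:,:,2]>170)).astype(np.uint8)
    for q in pts[n]["p"]:
        cs,_=cv2.findContours(w,cv2.RETR_EXTERNAL,cv2.CHAIN_APPROX_NONE)
        c=[k for k in cs if cv2.pointPolygonTest(k,q,False)>=0 and cv2.contourArea(k)>60]
        if not c: print("pad?",q);continue
        m=cv2.moments(c[0]);u=np.array([m["m10"]/m["m00"],m["m01"]/m["m00"]])
        print("pad",u.round(1),locate(f,u,60,7.9,8)[0].round(1),m["m00"])
E
```

```text
scene
jar [181.2 275.3] 719 [(26, [444.9, -346.1], 189), (36, [452.6, -348.0], 336), (46, [460.2, -349.9], 532), (56, [466.4, -349.4], 775)]
jar [232.4 249.9] 139 [(26, [467.5, -241.6], 161), (36, [475.2, -245.8], 287), (46, [482.1, -248.7], 452), (56, [489.4, -252.3], 663)]
jar [347.5 163.9] 148 [(26, [460.9, 124.7], 97), (36, [509.5, -17.7], 210), (46, [523.2, -4.6], 323), (56, [483.2, 96.5], 378)]
jar [369.3 136.9] 188 [(26, [142.7, 103.4], 74), (36, [437.6, 240.9], 141), (46, [445.6, 229.6], 217), (56, [453.5, 218.3], 311)]
or [399.5 122.8] 130 [454.5 356.9] 149
ye [293.9 290.3] 94 [ 610.6 -209.2] 111
look [227. 219.] 239 [ 377. -190.]
look [188. 248.] 280 [ 384. -296.]
look [492. 120.] 84 [630. 587.]
look [251. 297.] 299 [ 569. -280.]
look [238. 376.] 2474 [ 667. -388.]
look [178. 391.] 532 [ 617. -467.]
pad [314.1 277.3] [ 617.1 -159. ] 497.5
pad [342.9 257.1] [614.3 -50.5] 427.5
pad [369.3 238.6] [633.  24.] 379.0
pad [393.6 221.7] [589.4 -65. ] 330.0
side
jar [358.2 316.7] 711 [(26, [477.2, -328.6], 194), (36, [491.3, -284.6], 300), (46, [472.0, -346.6], 566), (56, [468.9, -3
[... 311 characters left out ...]
 6.4], 97), (36, [450.1, 246.6], 105), (46, [419.4, -8.0], 255), (56, [464.5, 44.9], 310)]
or [265.6 147.3] 50 [413.6  40.3] 183
ye [389.2 263.8] 26 [ 612.1 -209.8] 79
look [286. 281.] 215 [ 377. -191.]
look [304. 321.] 265 [ 384. -297.]
look [389. 282.] 55 [ 579. -268.]
look [458. 295.] 255 [ 692. -347.]
look [485. 304.] 81 [ 728. -384.]
look [465. 321.] 69 [817. -74.]
look [483. 343.] 327 [ 669. -452.]
look [488. 370.] 30 [ 645. -494.]
look [497. 375.] 52 [ 529. -253.]
look [532. 394.] 211 [ 683. -550.]
look [518. 390.] 32 [ 667. -537.]
pad [381.4 249.3] [ 618.2 -159.6] 294.0
pad [370.9 228.2] [ 561.2 -151.8] 235.0
pad [361.8 209.7] [ 500. -200.] 187.5
pad [353.7 193.2] [ 500. -200.] 154.0
```

```bash
sed -i 's/x_scale=100)/diff_step=0.01)/; s/P=np.vstack/P=np.vstack/' h.py
python3 - <<'E'
s=open('h.py').read()
a=s.index("def locate");b=s.index("def blobs")
s=s[:a]+'''def locate(f,uv,d,z0,z1,pose=None,g=(500,-100)):
    x=np.array(g,float)
    x=least_squares(lambda v:project(f,[[v[0],v[1],(z0+z1)/2]],pose)[0]-uv,x).x
    for _ in range(8):
        e=shape(f,*x,d,z0,z1,pose)[0]
        J=np.c_[shape(f,x[0]+5,x[1],d,z0,z1,pose)[0]-e,shape(f,x[0],x[1]+5,d,z0,z1,pose)[0]-e]/5
        x=x+np.linalg.solve(J,uv-e)
    return x,shape(f,*x,d,z0,z1,pose)[1]
'''+s[b:]
open('h.py','w').write(s)
E
python3 - <<'E'
from h import *
O=dict(scene=[(181.2,275.3),(232.4,249.9),(347.5,163.9),(369.3,136.9),(399.5,122.8)],side=[(358.2,316.7),(335.1,281.7),(289.1,185),(271.4,163.4),(265.6,147.3)])
Pd=dict(scene=[(314.1,277.3),(342.9,257.1),(369.3,238.6),(393.6,221.7)],side=[(381.4,249.3),(370.9,228.2),(361.8,209.7),(353.7,193.2)])
for n in O:
    f=cams.grab_frame(n);print(n)
    for u,ds in zip(O[n],([56],[26],[26,36,46],[36,46,56],[40])):
        for d in ds:
            h=56 if d==40 else d+24
            x,A=locate(f,np.array(u),d,h-14,h);print(d,x.round(1),int(A))
    for u in Pd[n]:print("pad",locate(f,np.array(u),60,7.9,8)[0].round(1))
E
```

```text
scene
56 [ 467.8 -351.8] 780
26 [ 467.4 -241.5] 161
26 [460.8 124.5] 97
36 [468.3 115.2] 169
46 [475.7 105.9] 262
36 [437.4 241. ] 141
46 [445.4 229.7] 217
56 [453.3 218.4] 311
40 [454.7 356.8] 149
pad [ 617.2 -159. ]
pad [626.6 -81.4]
pad [636.1  -3.7]
pad [645.8  73.6]
side
56 [ 468.9 -352.6] 836
26 [ 468.4 -241.6] 157
26 [472.8 129.7] 75
36 [469.7 115.5] 129
46 [466.6 101.2] 199
36 [450.1 246.5] 105
46 [447.4 230. ] 160
56 [444.6 213.5] 229
40 [456.7 360. ] 103
pad [ 618.1 -159.5]
pad [627.7 -82.2]
pad [637.5  -4.8]
pad [647.5  73.3]
```

Both cameras agree to within about 2 mm.

| Item | Position (mm) | Target pad (mm) |
|---|---|---|
| jar_26 | (468,-241.5) | (617.6,-159.2), yellow end |
| jar_36 | (469,115) | (627,-82) |
| jar_46 | (446,230) | (637,-4) |
| jar_56 | (468,-352) | (646.6,73.5) |
| orange_jar | (455.5,358) | stays |

Could be mistaken for jar_26 in the scene picture: teal at (228,219) and (189,249), and green at (251,297). The blue lid at (233,252) is the one I want. I'll move above it and check from close by.

Emit:
move_arm --commands '[[[0,0,0],-0.1725,88],[[0,0,0],-0.1725,88],[[0,0,0],-0.1725,88],[[0,0,0],-0.1725,88],[[0,0,0],-0.1725,88],[[0,0,0],-0.1725,88],[[0,0,0],-0.1725,88],[[22.7,-33.5,0],0,88],[[22.7,-33.5,0],0,88],[[22.7,-33.5,0],0,88],[[22.7,-33.5,0],0,88],[[22.7,-33.5,0],0,88],[[22.7,-33.5,0],0,88],[[22.7,-33.5,0],0,88],[[22.7,-33.5,0],0,88],[[22.7,-33.5,0],0,88],[[22.7,-33.5,0],0,88],[[22.7,-33.5,0],0,88],[[22.7,-33.5,0],0,88],[[0,0,0],0,88]]' --squeeze 15

```text
time_s: 3.2
tool_pos: [471.0, -238.3, 239.2]
tcp_rot: [-3.135, 0.184, -0.004]
force: [-0.7, -0.6, -0.4]
finger_gap: 88.1
```

```bash
cat >> h.py <<'E'
def wrist(jd=None,name=None,pads=()):
    o=robot.observe();pose=(o["tool_pos"],o["tcp_rot"]);f=cams.grab_frame("wrist")
    A=R.from_rotvec(o["tcp_rot"]).as_matrix()
    print("t",round(o["time_s"],2),"tcp",o["tool_pos"].round(1),"yaw",round(np.degrees(np.arctan2(A[1,0],A[0,0])),1),"tilt",A[2].round(3),"gap",round(o["finger_gap"],1),"F",o["force"].round(1),"q",o["q"].round(2))
    if name: cv2.imwrite("pics/"+name,f["color"][:,:,::-1])
    h=(jd or 26)+24
    for c,a in blobs(f,*BLUE,200):
        x,S=locate(f,c,jd or 26,h-14,h,pose,g=o["tool_pos"][:2]);print("blue",c.round(0),a,x.round(1),int(S),"tool-shift",(A.T@np.r_[x-o["tool_pos"][:2],0]).round(1)[:2])
    return o,f,pose
E
python3 -c "
from h import *
o,f,p=wrist(26,'w1.png');print(f['hand_eye'],f['fx'],f['cx'],f['cy'])"
```

```text
t 3.2 tcp [ 471.  -238.3  239.2] yaw -6.7 tilt [ 0.003 -0.002 -1.   ] gap 88.1 F [-0.7 -0.6 -0.4] q [ 0.7   0.59 -0.5   1.85  0.39  0.79 -0.13]
blue [535.  71.] 1538 [ 767.9 -114. ] 335 tool-shift [ 280.3 -158.1]
blue [317. 190.] 349 [ 468.  -243.3] 463 tool-shift [-2.4  5.4]
blue [329. 278.] 690 [ 469.1 -355.5] 409 tool-shift [ 11.8 116.6]
[[ 9.99999446e-01  1.91753908e-04  1.03505439e-03  7.77637323e-01]
 [-4.50769558e-04  9.66560506e-01  2.56438267e-01 -6.48407204e+01]
 [-9.51269653e-04 -2.56438592e-01  9.66560057e-01 -1.46926751e+02]
 [ 0.00000000e+00  0.00000000e+00  0.00000000e+00  1.00000000e+00]] 309.70691628693146 320.73830131786843 207.60046073387028
```

View pics/w1.png

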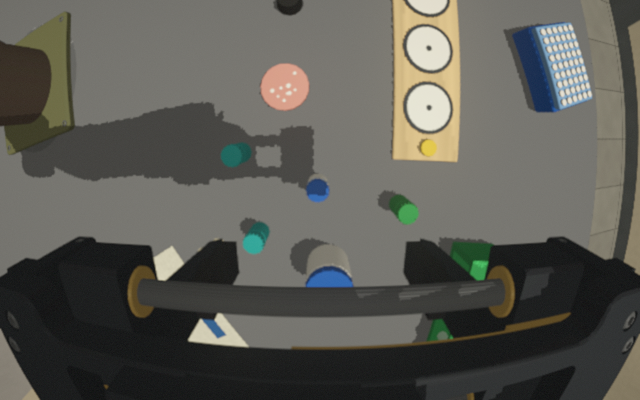

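The picture shows jar_26's blue lid at (317,190), with teal at (235,155) and (256,238), and green at (405,209). The choice holds. I'll descend partway and recheck.

Emit:
move_arm --commands '[[[0,0,40],0,80],[[0,0,40],0,80],[[0,0,40],0,80],[[0,0,0],0,80],[[0,0,0],0,80]]'

```text
time_s: 3.88
tool_pos: [468.6, -242.7, 119.8]
tcp_rot: [3.135, -0.196, 0.002]
force: [0.5, -0.7, 0.1]
finger_gap: 80.0
```

```bash
python3 -c "
from h import *
o,f,p=wrist(26,'w2.png')
print(robot.observe()['tool_pos'])"
```

```text
t 3.88 tcp [ 468.6 -242.7  119.8] yaw -7.1 tilt [ 0.001  0.001 -1.   ] gap 80.0 F [ 0.5 -0.7  0.1] q [ 0.61  0.77 -0.37  1.96  0.54  0.51 -0.26]
blue [596.  53.] 2994 [ 759.1 -115.1] 526 tool-shift [ 272.4 -162.7]
blue [318. 216.] 861 [ 467.9 -243. ] 1080 tool-shift [-0.6  0.4]
blue [336. 337.] 947 [ 469.4 -359.1] 764 tool-shift [ 15.3 115.4]
[ 469.01695148 -242.67243599  120.22940971]
```

Emit:
move_arm --commands '[[[-0.5,0.3,36],0,60],[[0,0,36],0,60],[[0,0,20],0,60],[[0,0,15],0,60],[[0,0,0],0,40],[[0,0,0],0,20],[[0,0,0],0,20],[[0,0,0],0,20],[[0,0,0],0,20],[[0,0,0],0,20]]'

```text
time_s: 5.18
tool_pos: [468.2, -242.3, 12.4]
tcp_rot: [3.135, -0.194, 0.002]
force: [-1.2, -0.6, 6.3]
finger_gap: 25.6
```

Emit:
move_arm --commands '[[[0,0,-20],0,20],[[0,0,-40],0,20],[[0,0,-40],0,20],[[23,-16.8,0],0,20],[[23,-16.8,0],0,20],[[23,-16.8,0],0,20],[[23,-16.8,0],0,20],[[23,-16.8,0],0,20],[[23,-16.8,0],0,20],[[0,0,0],0,20],[[0,0,0],0,20],[[0,0,0],0,20]]'

```text
time_s: 6.68
tool_pos: [615.8, -160.3, 111.6]
tcp_rot: [3.134, -0.196, -0.002]
force: [-0.5, -0.2, 0.1]
finger_gap: 25.3
```

```bash
cat >> h.py <<'E'
def wpads(o,f,pose):
    A=R.from_rotvec(o["tcp_rot"]).as_matrix()
    g=cv2.cvtColor(f["color"],cv2.COLOR_RGB2HSV); w=((g[:,:,1]<60)&(g[:,:,2]>150)).astype(np.uint8)
    cs,_=cv2.findContours(w,cv2.RETR_EXTERNAL,cv2.CHAIN_APPROX_NONE)
    for k in cs:
        if cv2.contourArea(k)<800: continue
        m=cv2.moments(k);u=np.array([m["m10"],m["m01"]])/m["m00"]
        x,S=locate(f,u,60,7.9,8,pose,g=o["tool_pos"][:2])
        if 0.7<m["m00"]/S<1.3: print("pad",u.round(0),m["m00"],x.round(1),int(S))
    for c,a in blobs(f,*YEL,80):
        x,S=locate(f,c,22,6,14,pose,g=o["tool_pos"][:2]);print("yel",c.round(0),a,x.round(1),int(S))
E
python3 -c "
from h import *
wpads(*wrist(26,'w3.png'))"
```

```text
t 6.67 tcp [ 615.8 -160.3  111.6] yaw -7.2 tilt [-0.001  0.001 -1.   ] gap 25.3 F [-0.5 -0.2  0.1] q [ 0.4   0.89 -0.4   1.62  0.47  0.73 -0.35]
blue [509. 128.] 3458 [ 771.9 -106.9] 973 tool-shift [148.3 -72.5]
blue [319. 278.] 835 [ 609.2 -209.1] 1039 tool-shift [-0.4 49.3]
pad [322. 203.] 3273.5 [ 617.8 -159.1] 3902
pad [322. 110.] 4115.5 [627.3 -82.4] 4328
pad [322.  23.] 3093.5 [636.5  -8.4] 3823
```

View pics/w3.png

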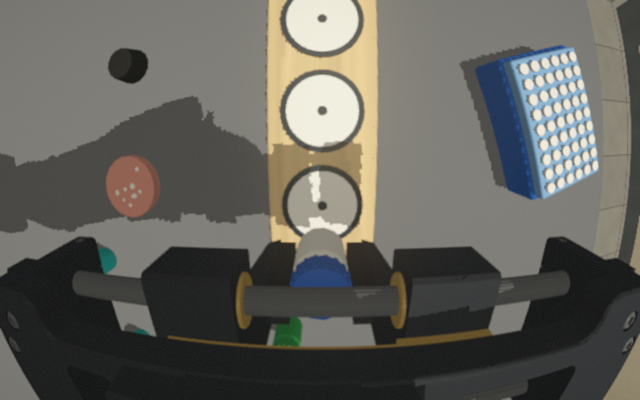

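Emit:
move_arm --commands '[[[1.5,-1,30],0,20],[[0,0,30],0,20],[[0,0,20],0,20],[[0,0,8],0,20],[[0,0,3.3],0,20],[[0,0,0],0,20],[[0,0,0],0,20]]'

```text
time_s: 7.6
tool_pos: [619.3, -158.2, 21.2]
tcp_rot: [3.135, -0.194, 0.002]
force: [0.1, -0.1, 0.4]
finger_gap: 25.4
```

```bash
python3 -c "
from h import *
wpads(*wrist(26))
for i in range(3):
  cams.grab_frame('wrist');print(robot.observe()['tool_pos'].round(1))"
```

```text
t 7.6 tcp [ 619.3 -158.2   21.2] yaw -7.1 tilt [ 0.001  0.    -1.   ] gap 25.4 F [ 0.1 -0.1  0.4] q [ 0.36  1.02 -0.33  1.64  0.54  0.58 -0.41]
blue [577. 131.] 9150 [ 762.3 -102.4] 2021 tool-shift [135. -73.]
blue [320. 274.] 1287 [ 619.9 -157.2] 3121 tool-shift [ 0.4 -1.1]
pad [316. 106.] 9866.0 [627.2 -82.6] 10426
yel [317. 329.] 692 [ 610.8 -213.9] 1011
[ 619.1 -158.2   21. ]
[ 619.  -158.2   20.9]
[ 619.  -158.2   20.8]
```

Emit:
move_arm --commands '[[[-1.1,1,0],0,20],[[0,0,0.7],0,20],[[0,0,0],0,20],[[0,0,0],0,40],[[0,0,0],0,60],[[0,0,0],0,70],[[0,0,-40],0,80],[[0,0,-40],0,80],[[0,0,-40],0,80],[[-20.2,-28.2,0],0,80],[[-20.2,-28.2,0],0,80],[[-20.2,-28.2,0],0,80],[[-20.2,-28.2,0],0,80],[[-20.2,-28.2,0],0,80],[[-20.2,-28.2,0],0,80],[[-20.2,-28.2,0],0,80],[[-20.2,-28.2,0],0,80],[[-20.2,-28.2,0],0,80],[[0,0,0],0,80],[[0,0,0],0,80]]'

```text
time_s: 10.3
tool_pos: [468.7, 114.6, 139.7]
tcp_rot: [3.135, -0.194, 0.0]
force: [0.1, -0.3, -1.2]
finger_gap: 79.9
```

```bash
python3 -c "
from h import *
wrist(36,'w4.png')
f=cams.grab_frame('side');print([(b[0].round(1),locate(f,b[0],26,44,58)[0].round(1)) for b in blobs(f,*BLUE)])
f=cams.grab_frame('scene');print([(b[0].round(1),locate(f,b[0],26,44,58)[0].round(1)) for b in blobs(f,*BLUE)])
cv2.imwrite('pics/sc1.png',f['color'][:,:,::-1])
print(robot.observe()['tool_pos'].round(1))"
```

```text
t 10.3 tcp [468.7 114.6 139.7] yaw -7.1 tilt [ 0.     0.001 -1.   ] gap 79.9 F [ 0.1 -0.3 -1.2] q [-0.15  0.69 -0.3   2.08  0.45  0.44 -0.92]
blue [590.  96.] 8501 [752.6 198.6] 890 tool-shift [ 271.3 -118.4]
blue [268.  67.] 2994 [444.9 230.4] 1905 tool-shift [ -38.  -111.9]
blue [320. 213.] 1537 [469.3 113.7] 1817 tool-shift [0.7 0.9]
[(array([271.6, 163.8]), array([450.8, 247.3])), (array([288.9, 185. ]), array([469.8, 118.1])), (array([440.6, 218.6]), array([ 777.5, -154.2])), (array([382.8, 235.7]), array([ 618. , -159.5])), (array([358.1, 316.7]), array([ 475.8, -339.3]))]
[(array([373.1, 137.7]), array([445.4, 247.4])), (array([347.5, 163.9]), array([466.9, 117. ])), (array([496.6, 235.4]), array([845.2, 153.3])), (array([109.2, 258.2]), array([ 313.4, -421.2])), (array([314. , 264.3]), array([ 617.4, -158.5])), (array([181.2, 275.3]), array([ 451.1, -347.7])), (array([409.4, 336.9]), array([ 838.4, -156.2]))]
[468.9 114.  139.6]
```

View pics/w4.png

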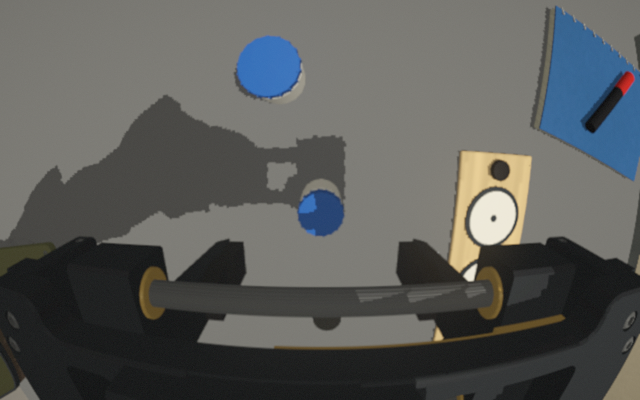

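jar_26 stands on its pad at (617.7,-159.0) by both fixed cameras. The picture shows jar_36's lid at (321,213), between the jaws, and jar_46 at (268,67).

Emit:
move_arm --commands '[[[0,-0.5,40],0,80],[[0,0,40],0,70],[[0,0,27],0,70],[[0,0,15],0,70],[[0,0,0],0,45],[[0,0,0],0,30],[[0,0,0],0,30],[[0,0,0],0,30],[[0,0,0],0,30],[[0,0,0],0,30]]'

```text
time_s: 11.7
tool_pos: [468.9, 115.7, 18.3]
tcp_rot: [-3.135, 0.194, -0.002]
force: [0.5, -0.2, 6.5]
finger_gap: 36.2
```

Emit:
move_arm --commands '[[[0,0,-20],0,30],[[0,0,-40],0,30],[[0,0,-40],0,30],[[22.65,22,0],0,30],[[22.65,22,0],0,30],[[22.65,22,0],0,30],[[22.65,22,0],0,30],[[22.65,22,0],0,30],[[22.65,22,0],0,30],[[22.65,22,0],0,30],[[22.65,22,0],0,30],[[0,0,0],0,30],[[0,0,40],0,30],[[0,0,30],0,30],[[0,0,15],0,30],[[0,0,4],0,30],[[0,0,0],0,30],[[0,0,0],0,30]]'

```text
time_s: 13.95
tool_pos: [627.4, -81.2, 29.9]
tcp_rot: [-3.136, 0.194, -0.003]
force: [-0.5, -0.8, 0.0]
finger_gap: 35.2
```

```bash
python3 -c "
from h import *
wpads(*wrist(36))
for i in range(3):
  cams.grab_frame('wrist');o=robot.observe();print(o['tool_pos'].round(1),o['force'].round(1))
for n in ('side','scene'):
  f=cams.grab_frame(n);print([(b[0].round(1),locate(f,b[0],36,56,70)[0].round(1)) for b in blobs(f,*BLUE)])
"
```

```text
t 13.95 tcp [627.4 -81.2  29.9] yaw -7.1 tilt [ 0.002 -0.    -1.   ] gap 35.2 F [-0.5 -0.8  0. ] q [ 0.25  1.   -0.35  1.66  0.56  0.58 -0.55]
blue [564. 188.] 5280 [759.4 -54.7] 3547 tool-shift [127.8 -42.6]
blue [321. 272.] 2215 [628.5 -78.7] 5688 tool-shift [ 0.8 -2.6]
blue [320. 324.] 878 [ 624.7 -108.2] 4594 tool-shift [ 0.7 27.1]
pad [319. 106.] 8895.0 [636.9  -5.2] 9407
[627.2 -81.3  29.6] [-0.5 -0.1 -0.8]
[627.1 -81.3  29.5] [ 0.9 -0.9 -0.1]
[626.9 -81.3  29.3] [-0.6 -0.5 -0.5]
[(array([271.4, 163.4]), array([447.3, 229.9])), (array([440.4, 218.5]), array([ 767.2, -165.2])), (array([373.2, 211. ]), array([630. , -82.4])), (array([383. , 235.4]), array([ 612. , -170.2])), (array([358.1, 316.7]), array([ 471.9, -346.8]))]
[(array([496.7, 235.4]), array([846.9, 141.4])), (array([109.3, 258.2]), array([ 325.3, -422. ])), (array([338.1, 242. ]), array([621. , -92.4])), (array([314. , 264.3]), array([ 623.5, -164.5])), (array([181.2, 275.4]), array([ 460.4, -350.2])), (array([409.3, 337. ]), array([ 840.3, -162.4]))]
```

Emit:
move_arm --commands '[[[0.5,0.8,1.5],0,30],[[0,0,1.5],0,30],[[0,0,0],0,30],[[0,0,0],0,50],[[0,0,0],0,70],[[0,0,0],0,80],[[0,0,-40],0,88],[[0,0,-40],0,88],[[0,0,-40],0,88],[[-27.2,-35.9,0],0,88],[[-27.2,-35.9,0],0,88],[[-27.2,-35.9,0],0,88],[[-27.2,-35.9,0],0,88],[[-27.2,-35.9,0],0,88],[[-27.2,-35.9,0],0,88],[[-27.2,-35.9,0],0,88],[[-27.2,-35.9,0],0,88],[[0,0,0],0,88],[[0,0,0],0,88],[[0,0,0],0,88]]'

```text
time_s: 16.75
tool_pos: [447.2, 228.1, 145.6]
tcp_rot: [3.134, -0.198, 0.0]
force: [0.0, -0.1, -0.6]
finger_gap: 88.1
```

```bash
python3 -c "
from h import *
wrist(46,'w5.png')
for n in ('side','scene'):
  f=cams.grab_frame(n);print([(b[0].round(1),locate(f,b[0],36,54,68)[0].round(1)) for b in blobs(f,*BLUE)])
for i in range(3):
  cams.grab_frame('wrist');print(robot.observe()['tool_pos'].round(1))
"
```

```text
t 16.75 tcp [447.2 228.1 145.6] yaw -7.2 tilt [ 0.     0.001 -1.   ] gap 88.1 F [ 0.  -0.1 -0.6] q [-0.36  0.69 -0.33  2.02  0.45  0.5  -1.14]
blue [597. 184.] 6344 [737.8 221. ] 1231 tool-shift [289.2 -29.6]
blue [318. 213.] 2632 [446.4 227.6] 2986 tool-shift [-0.8  0.5]
[(array([271.1, 163.8]), array([446.5, 231.5])), (array([440.6, 218.5]), array([ 769.3, -163.5])), (array([372.8, 212.1]), array([628.6, -83.8])), (array([382.9, 235.5]), array([ 612.7, -168.3])), (array([358.1, 316.8]), array([ 472.5, -345.6]))]
[(array([369.3, 137. ]), array([444. , 231.6])), (array([496.7, 235.4]), array([846.6, 143.5])), (array([343.3, 241.5]), array([626.8, -82.9])), (array([109.2, 258.2]), array([ 323.2, -421.9])), (array([314. , 264.3]), array([ 622.5, -163.5])), (array([181.2, 275.3]), array([ 458.8, -349.7])), (array([409.3, 337. ]), array([ 840. , -161.4]))]
[446.9 228.8 145.6]
[446.8 229.1 145.7]
[446.7 229.3 145.7]
```

View pics/w5.png

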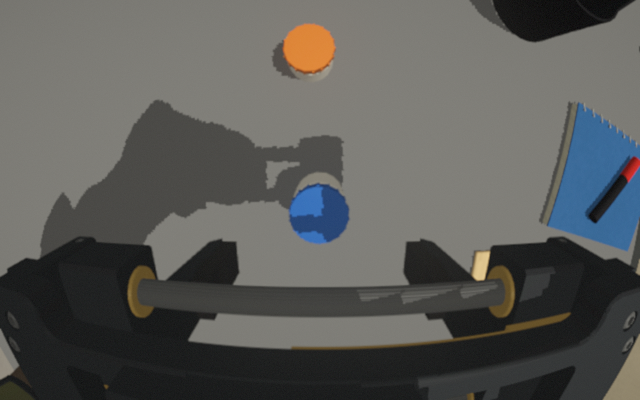

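The picture shows jar_46's lid at (318,213), centred between the jaws, with orange_jar well clear at (309,48).

Emit:
move_arm --commands '[[[-0.2,0,40],0,88],[[0,0,40],0,80],[[0,0,28],0,75],[[0,0,15.7],0,75],[[0,0,0],0,55],[[0,0,0],0,40],[[0,0,0],0,40],[[0,0,0],0,40],[[0,0,0],0,40],[[0,0,0],0,40]]' --squeeze 18

```text
time_s: 18.3
tool_pos: [446.7, 229.9, 22.8]
tcp_rot: [-3.135, 0.194, -0.002]
force: [-0.0, -0.1, 5.5]
finger_gap: 45.6
```

Emit:
move_arm --commands '[[[0,0,-20],0,40],[[0,0,-40],0,40],[[0,0,-40],0,40],[[27.2,26.1,0],0,40],[[27.2,26.1,0],0,40],[[27.2,26.1,0],0,40],[[27.2,26.1,0],0,40],[[27.2,26.1,0],0,40],[[27.2,26.1,0],0,40],[[27.2,26.1,0],0,40],[[27.2,26.1,0],0,40],[[0,0,0],0,40],[[0,0,40],0,40],[[0,0,30],0,40],[[0,0,15],0,40],[[0,0,4],0,40],[[0,0,0],0,40],[[0,0,0],0,40],[[0,0,0],0,40]]'

```text
time_s: 20.68
tool_pos: [637.0, -4.3, 33.9]
tcp_rot: [-3.135, 0.194, -0.002]
force: [0.4, -0.3, -1.6]
finger_gap: 45.6
```

```bash
python3 -c "
from h import *
wpads(*wrist(46))
for i in range(5):
  cams.grab_frame('wrist');o=robot.observe();print(o['tool_pos'].round(1),o['force'].round(1))
"
```

```text
t 20.68 tcp [637.   -4.3  33.9] yaw -7.1 tilt [ 0.001 -0.    -1.   ] gap 45.6 F [ 0.4 -0.3 -1.6] q [ 0.13  1.   -0.37  1.64  0.57  0.61 -0.68]
blue [598.  24.] 4035 [802.9 111.6] 4223 tool-shift [ 150.3 -135.4]
blue [593. 247.] 439 [796.1 -14.4] 3869 tool-shift [159.1  -9.6]
blue [321. 269.] 3288 [638.7   1.8] 9807 tool-shift [ 0.9 -6.2]
blue [320. 330.] 2613 [634.5 -30.9] 7501 tool-shift [ 0.8 26.8]
pad [319. 106.] 8566.0 [646.5  72.2] 8982
[636.7  -4.3  33.5] [-0.4  0.  -1.5]
[636.7  -4.3  33.4] [-0.1  0.6 -1.6]
[636.6  -4.3  33.3] [ 0.8 -0.2 -0.8]
[636.5  -4.3  33.2] [-0.8  0.7 -0.8]
[636.5  -4.3  33.1] [ 0.5 -0.2 -0.4]
```

Emit:
move_arm --commands '[[[0.3,0,1.5],0,40],[[0,0,1.2],0,40],[[0,0,0],0,40],[[0,0,0],0,60],[[0,0,0],0,80],[[0,0,0],0,88],[[0,0,-40],0,88],[[0,0,-40],0,88],[[0,0,-40],0,88],[[-13.8,40.6,0],0,88],[[-13.8,40.6,0],0,88],[[-13.8,40.6,0],0,88],[[-13.8,40.6,0],0,88],[[-13.8,40.6,0],0,88],[[-13.8,40.6,0],0,88],[[-13.8,40.6,0],0,88],[[-13.8,40.6,0],0,88],[[-13.8,40.6,0],0,88],[[0,0,0],0,88],[[0,0,0],0,88]]'

```text
time_s: 23.48
tool_pos: [469.0, -350.7, 150.4]
tcp_rot: [-3.135, 0.193, -0.001]
force: [-0.5, 1.1, -0.2]
finger_gap: 87.9
```

```bash
python3 -c "
from h import *
wrist(56,'w6.png')
for n in ('side','scene'):
  f=cams.grab_frame(n);print([(b[0].round(1),locate(f,b[0],46,64,78)[0].round(1)) for b in blobs(f,*BLUE)])
for i in range(5):
  cams.grab_frame('wrist');print(robot.observe()['tool_pos'].round(1))
"
```

```text
t 23.48 tcp [ 469.  -350.7  150.4] yaw -7.0 tilt [ 0.001 -0.001 -1.   ] gap 87.9 F [-0.5  1.1 -0.2] q [ 0.86  0.8  -0.52  1.76  0.55  0.74 -0.07]
blue [585.  10.] 750 [ 756.8 -176.2] 1747 tool-shift [ 264.2 -208.5]
blue [319. 218.] 4072 [ 468.2 -353.5] 4500 tool-shift [-0.5  2.9]
[(array([440.4, 218.5]), array([ 760.2, -172.8])), (array([357.9, 316.9]), array([ 468.9, -351.8]))]
[(array([496.7, 235.4]), array([848. , 133.6])), (array([371.5, 219.6]), array([636.4,  -5. ])), (array([343.4, 241.4]), array([631.8, -89.1])), (array([109.3, 258.2]), array([ 333.2, -422.7])), (array([314. , 264.3]), array([ 627.5, -168.4])), (array([180.8, 277.1]), array([ 469.3, -354.3])), (array([409.3, 337. ]), array([ 841.5, -166.4]))]
[ 469.4 -350.1  150.5]
[ 469.3 -350.3  150.5]
[ 469.1 -350.6  150.4]
[ 469.  -350.9  150.4]
[ 468.9 -351.1  150.4]
```

View pics/w6.png

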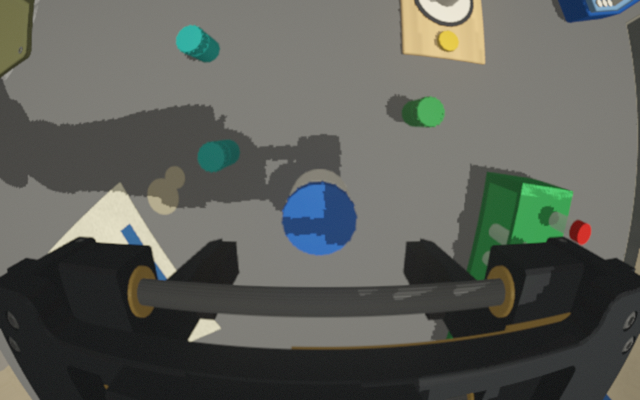

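The picture shows jar_56's lid at (319,218), centred. Teal at (217,155) and the rack at (500,230) are clear of the fingers.

Emit:
move_arm --commands '[[[-0.2,0.6,40],0,88],[[0,0,40],0,88],[[0,0,28],0,88],[[0,0,14.4],0,88],[[0,0,0],0,65],[[0,0,0],0,50],[[0,0,0],0,50],[[0,0,0],0,50],[[0,0,0],0,50],[[0,0,0],0,50]]' --squeeze 25

```text
time_s: 25.12
tool_pos: [468.4, -352.6, 28.9]
tcp_rot: [3.135, -0.194, 0.001]
force: [-1.5, 0.3, 6.5]
finger_gap: 55.2
```

Emit:
move_arm --commands '[[[0,0,-20],0,50],[[0,0,-40],0,50],[[0,0,-40],0,50],[[0,0,-30],0,50],[[12.45,-44.4,0],0,50],[[12.45,-44.4,0],0,50],[[12.45,-44.4,0],0,50],[[12.45,-44.4,0],0,50],[[12.45,-44.4,0],0,50],[[12.45,-44.4,0],0,50],[[12.45,-44.4,0],0,50],[[12.45,-44.4,0],0,50],[[12.45,-44.4,0],0,50],[[12.45,-44.4,0],0,50],[[0,0,0],0,50],[[0,0,0],0,50],[[0,0,40],0,50],[[0,0,30],0,50],[[0,0,0],0,50],[[0,0,0],0,50]]'

```text
time_s: 27.62
tool_pos: [647.1, 72.3, 89.0]
tcp_rot: [3.135, -0.196, 0.002]
force: [0.2, 0.0, -1.6]
finger_gap: 55.6
```

```bash
python3 -c "
from h import *
o,f,p=wrist(56)
wpads(o,f,p)
for i in range(6):
  cams.grab_frame('wrist');o=robot.observe();print(o['tool_pos'].round(1),o['force'].round(1))
"
```

```text
t 27.62 tcp [647.1  72.3  89. ] yaw -7.2 tilt [ 0.001 -0.    -1.   ] gap 55.6 F [ 0.2  0.  -1.6] q [ 0.04  0.94 -0.42  1.58  0.52  0.73 -0.74]
blue [519.  63.] 14526 [782.  168.5] 5894 tool-shift [ 121.9 -112.2]
blue [321. 265.] 5379 [646.3  59.1] 7507 tool-shift [ 0.9 13.2]
blue [321. 330.] 3631 [640.4  10.8] 5580 tool-shift [ 1.1 61.8]
[647.6  72.9  89.6] [-0.1 -0.5 -2. ]
[647.5  73.   89.5] [ 0.2 -0.1 -2.1]
[647.3  73.1  89.3] [ 0.1 -0.9 -2.7]
[647.1  73.1  89.1] [ 0.  -0.3 -2.4]
[647.   73.2  88.8] [-0.3  0.3 -2.1]
[646.8  73.2  88.6] [-0.2  1.1 -2.7]
```

Emit:
move_arm --commands '[[[0,0,25],0,50],[[0,0,15],0,50],[[0,0,8],0,50],[[0,0,2.5],0,50],[[0,0,1],0,50],[[0,0,0],0,50],[[0,0,0],0,65],[[0,0,0],0,80],[[0,0,0],0,88],[[0,0,-30],0,88],[[0,0,-40],0,88],[[0,0,-40],0,88],[[0,0,-40],0,88],[[-40,0,-20],0,88],[[-40,0,0],0,88],[[-40,0,0],0,88],[[-40,0,0],0,88],[[-20,0,0],0,88],[[0,0,0],0,88],[[0,0,0],0,88]]'

```text
time_s: 30.48
tool_pos: [469.2, 95.3, 206.6]
tcp_rot: [-3.135, 0.195, -0.003]
force: [0.8, -0.4, -0.2]
finger_gap: 88.1
```

```bash
python3 -c "
from h import *
ex={26:(617.7,-159.2),36:(627.3,-82.2),46:(636.9,-4.4),56:(646.6,73.2)}
for n in ('side','scene'):
  f=cams.grab_frame(n);b=blobs(f,*BLUE)
  cv2.imwrite('pics/%s_end.png'%n,cv2.resize(f['color'][100:320,200:480,::-1],None,fx=2.5,fy=2.5))
  for d in ex:
    L=[locate(f,c,d,d+18,d+32)[0] for c,a in b];x=min(L,key=lambda v:np.hypot(*(v-ex[d])));print(n,d,x.round(1),ex[d])
  c=min(blobs(f,*ORA),key=lambda t:-t[1])[0];print('orange',c.round(1))
wrist(46,'w7.png')
"
```

```text
side 26 [ 618.5 -159.4] (617.7, -159.2)
side 36 [628.6 -83.4] (627.3, -82.2)
side 46 [638.9  -5.1] (636.9, -4.4)
side 56 [650.8  75.9] (646.6, 73.2)
orange [265.6 147.4]
scene 26 [ 617.4 -158.5] (617.7, -159.2)
scene 36 [626.8 -82.9] (627.3, -82.2)
scene 46 [636.4  -4.9] (636.9, -4.4)
scene 56 [646.6  74.2] (646.6, 73.2)
orange [399.4 122.8]
t 30.57 tcp [469.1  95.3 206.4] yaw -7.1 tilt [ 0.001 -0.001 -1.   ] gap 87.9 F [0.1 0.6 0.3] q [ 0.01  0.59 -0.49  2.02  0.45  0.64 -0.89]
blue [558.  84.] 8124 [759.1 194.9] 1082 tool-shift [ 275.4 -134.9]
blue [498. 201.] 1827 [661.9  65.7] 1375 tool-shift [195.    5.4]
blue [478. 264.] 564 [638.1  -5.5] 1246 tool-shift [180.2  79. ]
```

View pics/scene_end.png

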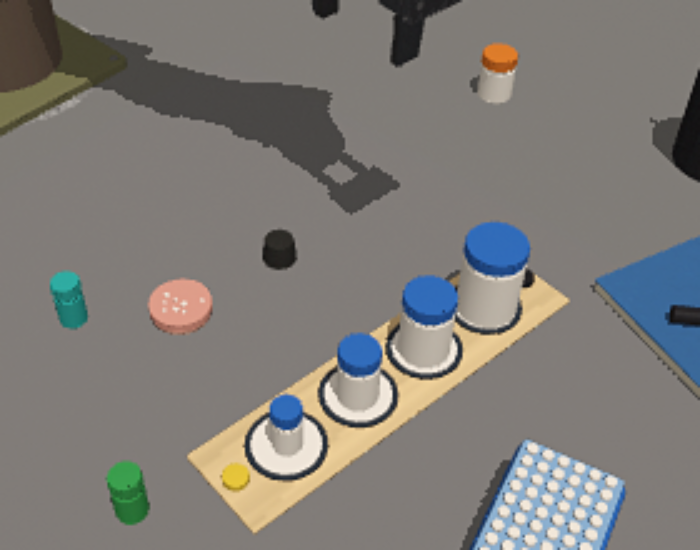

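View pics/side_end.png

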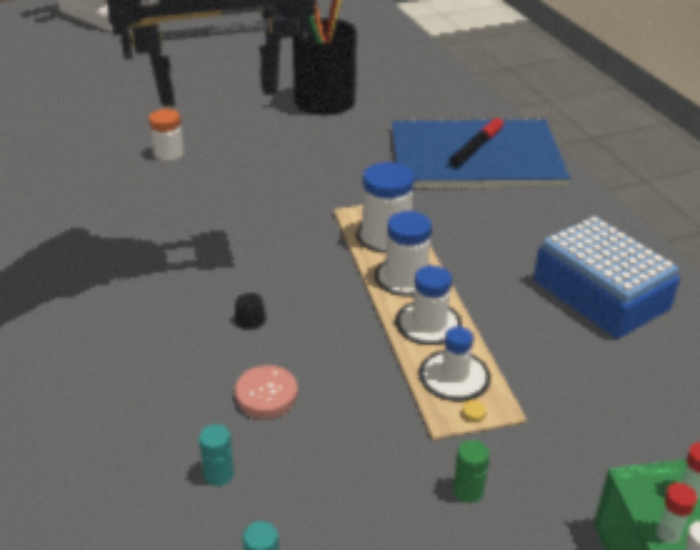

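The last two pictures show all four jars upright on their pads in size order, smallest by the yellow disc, with orange_jar at the same pixels as before. The side camera puts jar_56 a few mm off, which fits its lid being partly hidden by jar_46. The scene camera puts it within 1 mm. The gripper is clear of everything.

```bash
python3 -c "
from bench import robot
print(robot.close_job(), robot.observe()['time_s'])"
```

```text
the job is handed in; nothing more can be done
the job is handed in; nothing more can be done
```

The four blue-lidded jars stand upright on the pads in size order, from jar_26 at the yellow end to jar_56 at the black end. I handed the job in at about 31 s on the robot's clock, with the gripper empty and clear of everything.

- **Scene camera:** in the last check it puts all four jars within about 1 mm of their pad centres.
- **Side camera:** it puts the three smaller jars within about 2 mm of centre. It puts jar_56 about 5 mm off. I took that as an error because jar_46 partly hides its lid in that view, and I did not check it further.
- **Orange jar:** it shows at the same pixels as at the start.
- **Green and turquoise look-alikes:** I never reached for them, and none was knocked over in the views I looked at.

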